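# Shut the air valve under the sliding cover

## Task

Shut off the air to the microscope's floating table at the valve box on the bench. Without lifting the cover, push it straight back along its rails, away from the robot, until the whole well in the front half of the box is uncovered; then push the handle that ends in a round disc fully round to its stop, square across its pipe, so that it is shut. Leave the other handle and everything lying about as they are.

Things in the scene. Friction and masses are not known exactly. Their poses are not given: they have to be found in the camera images.
- valve_box: Fixed cream box on the bench, 318 by 304 (y) mm, walls 56 high. Origin on the bench under the centre of the open well in its front half; +x: sliding direction, away from the robot; z up. Well: inside x -65..65, y -135..135 mm, floor at z 6. Back half, x 65..235: closed flat top at z 56. Rails at y +-146 mm along both sides and stops at both ends, tops at z 65.
- cover: Loose grey plate over the well, 150 (x) by 286 (y) by 6 mm, 0.5 kg, lying on the box's walls between the rails, sliding along the box's x at a few newtons. Origin: centre of its underside. It starts 0 to 25 mm along box x from the well's centre; against the rear stop it is at +154 mm.
- cover_rib (a point): Centre of the steel rib on top of the cover, to push on: 12 mm thick (x), 110 long (y), 18 high, 30 mm before the cover's centre. Its foot (the cover's top) is 62 mm above the bench, its top 80.
- disc_pivot (a point): Pivot (vertical axis) of the handle with the round disc, at handle mid-height, 45 mm above the bench. It is 30 mm before the well's centre (box x -30 mm), in either the right (box y -65) or the left (box y +45) place. A copper pipe runs under it along the box's x, top 29 mm above the bench.
- disc_end (a point): Centre of the round disc that ends the handle to be shut: disc 30 mm across, 55 mm from the pivot. The handle is a flat steel bar 12 mm wide, lying level, 40 to 50 mm above the bench.
- disc_handle (a joint): Angle of the disc handle in rad: 0 = open, pointing along the box's +x, in line with its pipe; grows anticlockwise seen from above (towards the box's +y); 1.57 = shut against its stop, pointing along the box's +y. Starts between 0 and 0.35. Stiff by friction (about 0.12 N m), stays where left.
- plain_pivot (a point): Pivot of the other handle, same height, in the other of the two places.
- plain_end (a point): Point 55 mm from the pivot on the other handle: the same steel bar, 12 mm wide with a plain rounded end 70 mm from the pivot, no disc. Same turning direction and start range. Must stay as it is.
- union: Loose brass pipe fitting, 24 mm across, 18 high, in the front left corner of the well floor. Bystander.
- objective: Loose steel microscope objective, 28 mm across, 40 high, standing left of the box. Bystander.
- slide_box: Loose grey box for slides, 90 by 80 by 30 mm, left of the box. Bystander.
- dish: Loose pale Petri dish, 90 mm across, 19 high, right of the box. Bystander.
- dropper: Loose amber dropper bottle, 40 mm across, 85 high, right of the box. Bystander.
- screwdriver: Loose wooden-handled screwdriver, 150 mm, lying between robot and box. Bystander.
- eyepiece: Loose metal eyepiece, 42 mm across, 60 high, far left on the bench. Bystander.

How it is judged:
On the way, in this order (a step that is already met when the one before it is completed fails the run):
1. the cover lies slid back, clear of the well (x of cover in the frame of valve_box above 0.13 m and z of cover in the frame of valve_box between 0.052 and 0.06 m and angle between cover's own z axis and vertical below 0.05 rad), for 0.2 s.
2. the disc handle is shut (value of joint disc_handle above 1.42 rad), for 0.2 s.
At the end, for the whole second after the job is handed in: The cover lies flat and at rest on the box, at least 130 mm back from the well's centre; the disc handle is within about 0.15 rad of its shut stop; the plain handle's end has moved less than 12 mm and no bystander more than 30 mm (all of step 1 and value of joint disc_handle above 1.42 rad and distance of plain_end from where it was at the start of the episode below 0.012 m and linear speed of cover below 0.02 m/s and distance of each of union, objective, slide_box, dish, dropper, screwdriver, eyepiece from where it was at the start of the episode below 0.03 m); the robot touches nothing.
It fails at once if the cover is lifted or tipped (height (world z) of cover above 0.068 m or angle between cover's own z axis and vertical above 0.12 rad).
It fails at once if the plain handle is moved (distance of plain_end from where it was at the start of the episode above 0.012 m).
It fails at once if a bystander is knocked about or carried (distance of any of union, objective, slide_box, dish, dropper, screwdriver, eyepiece from where it was at the start of the episode above 0.03 m).
It also fails if it takes over 48 s, if anything falls off the work surface, if the arm or the gripper's body presses on something with over 40 N, if the wrist force passes 120 N, or if a joint passes its speed limit or range.

## Robot

A 6-joint arm with a two-finger parallel gripper is mounted at the origin on the work surface. World frame = base frame: x ahead of the robot, y to its left, z up, the work surface at z = 0. Lengths are in m, angles in rad, forces in N, time in s.
With the tool pointing down it reaches from about 0.25 to 0.725 m from the base axis. Payload 4 kg.
Tool frame: the origin (TCP) lies midway between the tips of the shut fingers; the grasp point (between the pads) lies 19 mm behind it; y points along the fingers, x is the direction in which the jaws open and shut, and the axes are right-handed (so a half turn about y gives the same grasp; the last joint's range is limited). The gripper opens to 85 mm and grips with 20 to 120 N. Pads are 22 mm wide; open, the fingers measure 114 mm over their backs; the gripper's body (76 mm by 85 mm) begins 54 mm behind the grasp point. The pads swing forward as they close: fully open they stand 13 mm farther back than shut.
Start: joints at [-1.261, 0.241, 0.005, 1.335, 0, 1.571], TCP at [0.152, -0.476, 0.231] pointing down, gripper open.
Joint ranges: [-2.72, 2.72], [-1.05, 1.87], [-1.09, 1.28], [-1.99, 2.15], [-1.42, 1.44], [-3.14, 3.14]. Speed limits (rad/s): [2.79, 2.79, 3.14, 3.14, 3.14, 3.14].

## Interface

Orientations are given as a unit quaternion [x, y, z, w].
In Python, from workcell import bot gives the robot as it stands. The module is installed in compiled form; this text tells all that it offers.
- The arm moves only by the shell command python3 -m inch 'ROWS'. ROWS is text: rows parted by semicolons, each of 7 numbers parted by spaces: the turn, a rotation vector about the tool's x, y, z in degrees, then the shift along the tool's x, y, z in mm, then the closure, from 0 (fully open) to 1 (shut). In form: ax ay az dx dy dz fingers; .... A call has 1 to 12 rows; each row shifts and turns the commanded pose from where the row before left it, along the tool's axes as they then stand; what a row does not reach is not made up. A row lasts 1/8 s, in which the tool goes at most 62.5 mm and 10.7 degrees, less where a joint would pass 70% of its speed; a pose out of reach is approached as far as the arm can. A call with a gripper value outside its range is refused whole. The fingers move at their own pace and stop on an object; the grip force is fixed at half the most. Time passes only in rows, so rows that do not move let the fingers close. It gives the time, the measured TCP pose, the force and the opening at its end, in the units of the state.
- bot.get_obs(): the state, without advancing time (a new reading comes with each control period).
- bot.camera(name): name is "scene" or "top" or "wrist"; returns a dict with "color" (400x640x3 uint8, blue, green, red), "fx", "fy", "cx", "cy" (pixels), "extrinsics" (4x4, takes a point from world to camera coordinates). Camera axes: x right, y up, looking along -z (the intrinsics and any distortion apply to the point x, -y, -z); pixel columns grow to the right and rows downward; lengths in m; the calibration is good to about 2 mm. A picture is of the moment at which its call begins. There is no depth.
- bot.job_done(): hands the job in, once; it reports no verdict.
Trained networks look in the newest picture that a camera, given by its name, has taken for a name from the list of things; names that differ only in an ending like _2 or _b are one class to them, and where a whole thing is asked for, a point or a joint stands for the part that bears it (a point fixed in the world has none). Each returns a list of dicts, best first, with "conf" (0 to 1); they miss things now and then, are a little off and sometimes report something else, mostly with a low value. They report only what shows in the picture. A call takes as long as a camera call.
- bot.look_for(name, camera): "extent" ([left, top, right, bottom] in pixels, round what is visible of it).
- bot.cut_out(name, camera): "region" (400x640 bool, what is visible of it) and "extent" ([left, top, right, bottom] in pixels, round what is visible of it).
- bot.spot_point(name, camera): "point" ([column, row] in pixels: a listed point, or the origin of a listed thing).
The state is a dict: "clock": time; "joint_pos": joint angles; "joint_vel": joint speeds; "tau": joint torques, N m; "eef_pos": TCP position; "tool_rot": TCP orientation; "ft_force": force on the tool from outside, world axes, zero at the start; "ft_torque": the same for the moment, N m; "grip_width": finger opening in m.
Only numpy, scipy, OpenCV 4.12 (cv2) and the standard library are available. Lean on these libraries where they do the work, as an engineer would, in place of code of your own. Each camera call takes 0.05 s, during which the arm holds its last target.

## Working session

There is one attempt and no reset: what is moved stays moved. The work goes in short steps, Python scripts to look and compute and a shell command to move; the robot and the scene stay as the last step left them, time stands still between calls to the robot, and variables do not carry over. Pictures are saved under pics/ and viewed, and the job is handed in when it is done.

```bash
mkdir -p pics
cat > h.py <<'E'
from workcell import bot
import numpy as np, cv2
def ray(c,uv):
    E=np.array(c["extrinsics"]);R=E[:3,:3];t=E[:3,3]
    d=np.array([(uv[0]-c["cx"])/c["fx"],-(uv[1]-c["cy"])/c["fy"],-1.])
    return -R.T@t, R.T@d
def atz(c,uv,z):
    o,d=ray(c,uv); return o+d*(z-o[2])/d[2]
def proj(c,p):
    E=np.array(c["extrinsics"]);q=E[:3,:3]@np.array(p)+E[:3,3]
    return [c["cx"]+c["fx"]*q[0]/-q[2], c["cy"]-c["fy"]*q[1]/-q[2]]
E
python3 - <<'E'
from h import *
for n in ["top","scene"]:
    c=bot.camera(n); cv2.imwrite(f"pics/{n}0.png",c["color"])
    print(n,c["fx"],c["cx"],c["cy"],np.round(c["extrinsics"],3).tolist(), [k for k in c])
    for k,z in [("valve_box",0),("cover",.056),("cover_rib",.08),("disc_pivot",.045),("disc_end",.045),("plain_end",.045),("plain_pivot",.045)]:
        for r in bot.spot_point(k,n)[:2]: print(k,np.round(r["point"],1),round(r["conf"],2),np.round(atz(c,r["point"],z),4))
o=bot.get_obs(); print({k:np.round(v,4).tolist() for k,v in o.items()})
E
```

```text
top 391.9041469888088 321.31655366016395 200.74626422963786 [[0.007, -1.0, 0.022, 0.074], [0.996, 0.009, 0.091, -0.543], [-0.092, 0.022, 0.996, -0.972], [0.0, 0.0, 0.0, 1.0]] ['color', 'fx', 'fy', 'cx', 'cy', 'extrinsics']
cover [388.6 192.3] 0.73 [ 0.5616 -0.0869  0.056 ]
cover_rib [392.  205.5] 0.81 [ 0.5269 -0.0902  0.08  ]
disc_end [295.9 182.2] 0.5 [0.586 0.143 0.045]
plain_end [478.1 210.3] 0.18 [ 0.5197 -0.3138  0.045 ]
scene 520.3953030844175 315.25782022211496 195.55015700136855 [[-0.792, 0.61, 0.017, 0.362], [-0.317, -0.436, 0.843, 0.143], [0.521, 0.662, 0.538, -1.622], [0.0, 0.0, 0.0, 1.0]] ['color', 'fx', 'fy', 'cx', 'cy', 'extrinsics']
valve_box [267.4 188.5] 0.59 [ 0.5381 -0.1076  0.    ]
cover [263.8 179. ] 0.89 [ 0.5681 -0.0754  0.056 ]
cover_rib [276.4 165. ] 0.83 [ 0.5239 -0.0819  0.08  ]
disc_end [306.1 243.3] 0.41 [0.6329 0.1945 0.045 ]
{'clock': 0.8, 'joint_pos': [-1.261, 0.2405, 0.005, 1.3352, 0.0, 1.5708], 'joint_vel': [0.0007, -0.0003, 0.001, 0.0024, 0.0011, 0.0006], 'tau': [0.0012, -37.2148, 25.2681, 0.0008, 0.0002, -0.0], 'eef_pos': [0.1524, -0.4762, 0.2313], 'tool_rot': [0.5712, -0.4168, 0.4169, -0.5711], 'ft_force': [0.4091, 0.2732, -0.2101], 'ft_torque': [-0.0264, 0.0663, 0.022], 'grip_width': 0.0856}
```

View pics/top0.png

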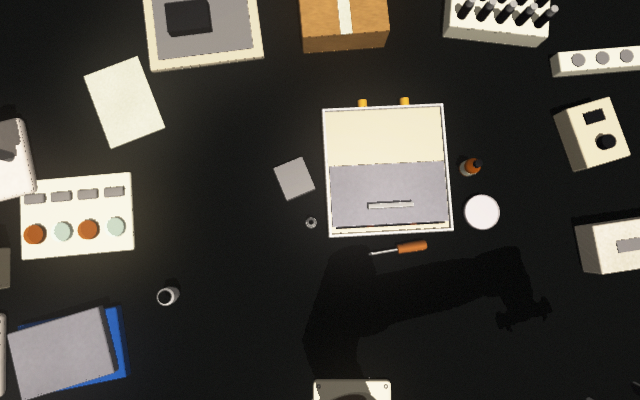

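View pics/scene0.png

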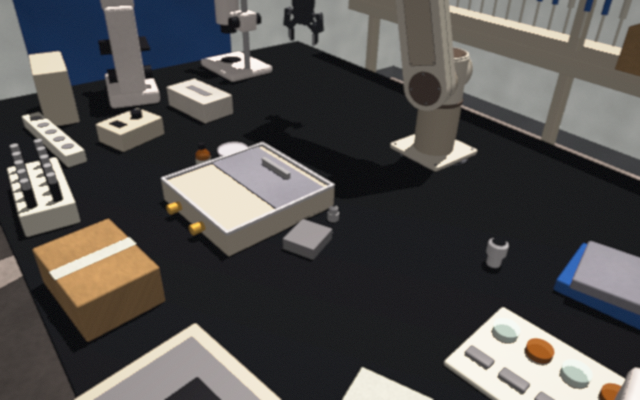

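Run:
```python
import cv2
i=cv2.imread("pics/top0.png")
cv2.imwrite("pics/topz.png",cv2.resize(i[90:260,300:500],None,fx=4,fy=3.5,interpolation=cv2.INTER_CUBIC)[:, :800])
from scipy.spatial.transform import Rotation as R
print(R.from_quat([0.5712, -0.4168, 0.4169, -0.5711]).as_matrix().round(3))
```

```text
[[ 0.305  0.     0.952]
 [-0.952 -0.     0.305]
 [ 0.    -1.    -0.   ]]
```

View pics/topz.png

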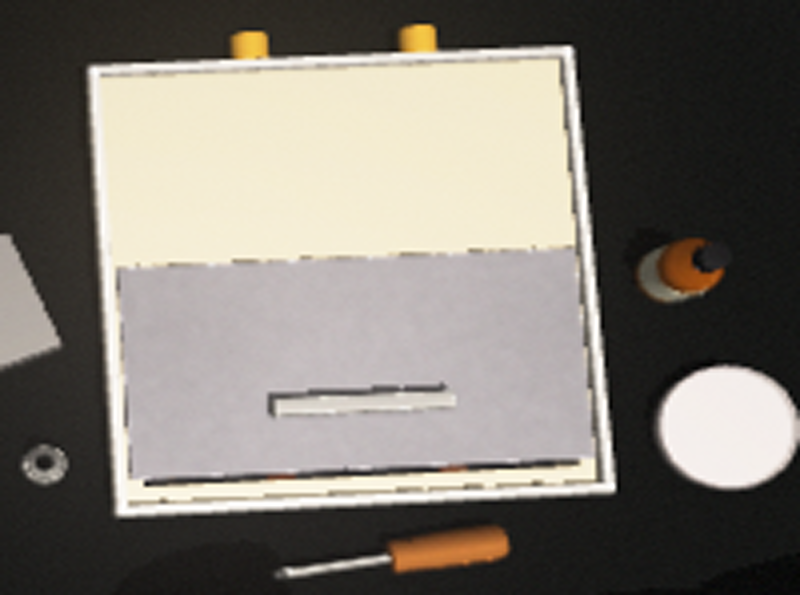

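Run:
```python
from h import *
from scipy.optimize import least_squares
c=bot.camera("top")
z=np.array([[90,67],[573,46],[614,490],[117,515]],float)
px=np.c_[300+z[:,0]/4,90+z[:,1]/3.5]
W=np.array([atz(c,p,.065)[:2] for p in px]); print(W.round(4))
M=np.array([[.235,.152],[.235,-.152],[-.083,-.152],[-.083,.152]])
def T(q,m): 
    a=q[2]; return q[:2]+m@np.array([[np.cos(a),np.sin(a)],[-np.sin(a),np.cos(a)]])
s=least_squares(lambda q:(T(q,M)-W).ravel(),[.5,-.1,0]); q=s.x
print("box",q,np.degrees(q[2]),s.fun.round(4))
rib=[[275,402],[455,393]]
for r in rib: 
    p=atz(c,[300+r[0]/4,90+r[1]/3.5],.08); a=q[2]; d=p[:2]-q[:2]; print("rib",p, d@[np.cos(a),np.sin(a)], d@[-np.sin(a),np.cos(a)])
for n,m in [("right",[-.03,-.065]),("left",[-.03,.045])]: print(n,T(q,np.array(m)))
for k in ["screwdriver","dish","dropper","objective","slide_box"]:
    for r in bot.look_for(k,"top")[:1]: print(k,r["extent"],r["conf"])
s=bot.camera("scene")
for m,z in [([.235,.152],.065),([.235,-.152],.065),([-.083,-.152],.065),([-.083,.152],.065)]:
    print(proj(s,[*T(q,np.array(m)),z]))
```

```text
[[ 0.7674  0.0783]
 [ 0.7873 -0.2249]
 [ 0.4696 -0.2433]
 [ 0.4501  0.0598]]
box [ 0.54270514 -0.08715685  0.06128899] 3.5116007400124625 [ 0.0006  0.0006 -0.0007  0.0004 -0.0004 -0.0007  0.0005 -0.0004]
rib [ 0.52799647 -0.03408099  0.08      ] -0.011430128793062442 0.05387712831796412
rib [ 0.5351921  -0.14288837  0.08      ] -0.010912525685959667 -0.05516670256738265
right [ 0.51674276 -0.15387233]
left [ 0.51000519 -0.04407886]
screwdriver [389.5, 239.9, 428.0, 253.2] 0.77
dish [462.4, 193.0, 497.3, 229.7] 0.96
dropper [461.6, 162.0, 485.2, 175.4] 0.77
objective [304.0, 219.3, 316.0, 227.9] 0.37
slide_box [276.7, 158.6, 319.7, 205.9] 0.63
[np.float64(224.80452077260594), np.float64(232.31590344245842)]
[np.float64(159.43794008827464), np.float64(177.44878432225366)]
[np.float64(260.83441923633586), np.float64(141.87952637865175)]
[np.float64(332.09095667634335), np.float64(184.11089276589394)]
```

```bash
python3 -m inch '0 7.2 0 0 0 0 1; 0 7.1 0 0 0 0 1; 0 0 0 -36 0 37 1; 0 0 0 -36 0 37 1; 0 0 0 -36 0 37 1; 0 0 0 -36 0 37 1; 0 0 0 -36 0 37 1; 0 0 0 -36 0 37 1; 0 0 0 -36 0 37 1; 0 0 0 -36 0 37 1; 0 0 0 -36 0 37 1; 0 0 0 -36 0 37 1'
cat >> h.py <<'E'
Q=np.array([0.5427,-0.08716,0.0613])
def st():
    from scipy.spatial.transform import Rotation as R
    o=bot.get_obs(); a=Q[2]; d=np.array(o["eef_pos"][:2])-Q[:2]
    M=R.from_quat(o["tool_rot"]).as_matrix()
    print("t",round(o["clock"],2),"TCP box mm",np.round([1e3*(d@[np.cos(a),np.sin(a)]),1e3*(d@[-np.sin(a),np.cos(a)]),1e3*o["eef_pos"][2]],1),"F",np.round(o["ft_force"],1),"grip",round(float(o["grip_width"]),4))
    print("toolx yaw in box deg",np.degrees(np.arctan2(M[1,0],M[0,0])-a).round(2),"tooly",M[:,1].round(3))
E
python3 -c "
from h import *
st()"
```

```text
clock: 2.65
eef_pos: [0.5012, -0.0932, 0.2315]
tool_rot: [-0.515, 0.484, -0.485, 0.515]
ft_force: [0.2, -0.4, 0.2]
grip_width: 0.0
t 2.65 TCP box mm [-41.8  -3.5 231.5] F [ 0.2 -0.4  0.2] grip 0.0
toolx yaw in box deg -90.05 tooly [ 0.001 -0.    -1.   ]
```

```bash
python3 -m inch '0 0 0 -3 0 -6 1; 0 0 0 0 40 0 1; 0 0 0 0 40 0 1; 0 0 0 0 40 0 1; 0 0 0 0 25 0 1; 0 0 0 0 10 0 1; 0 0 0 0 6 0 1; 0 0 0 0 0 0 1'
python3 - <<'E'
from h import *
st()
for n in ["wrist","scene"]:
    c=bot.camera(n); cv2.imwrite(f"pics/{n}1.png",c["color"])
E
```

```text
clock: 3.65
eef_pos: [0.4943, -0.0923, 0.0709]
tool_rot: [-0.515, 0.484, -0.485, 0.515]
ft_force: [0.8, -0.4, -0.1]
grip_width: 0.0002
t 3.65 TCP box mm [-48.6  -2.1  70.9] F [ 0.8 -0.4 -0.1] grip 0.0002
toolx yaw in box deg -90.08 tooly [ 0.001 -0.    -1.   ]
```

View pics/wrist1.png

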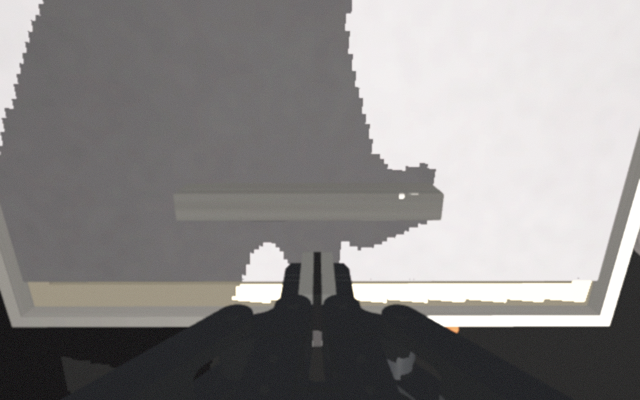

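View pics/scene1.png

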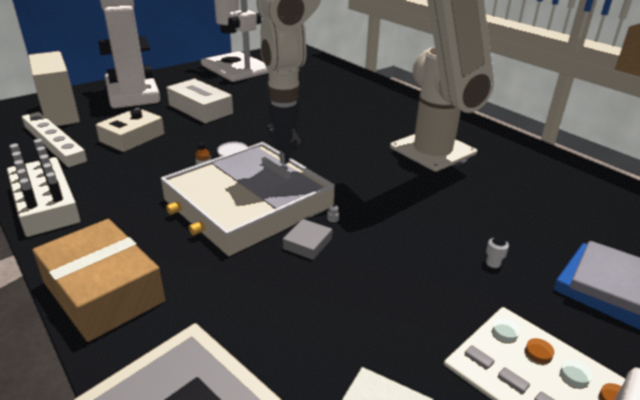

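```bash
python3 -m inch '0 0 0 0 0 8 1; 0 0 0 0 0 8 1; 0 0 0 0 0 10 1; 0 0 0 0 0 10 1; 0 0 0 0 0 10 1; 0 0 0 0 0 10 1; 0 0 0 0 0 10 1; 0 0 0 0 0 10 1'; python3 -c "
from h import *
st()"
```

```text
clock: 4.75
eef_pos: [0.5678, -0.0873, 0.07]
tool_rot: [0.516, -0.486, 0.483, -0.513]
ft_force: [-7.3, -0.5, 4.8]
grip_width: 0.0002
t 4.75 TCP box mm [25.1 -1.7 70. ] F [-7.3 -0.5  4.8] grip 0.0002
toolx yaw in box deg -90.07 tooly [-0.005 -0.    -1.   ]
```

```bash
python3 -m inch '0 0 0 0 0 10 1; 0 0 0 0 0 10 1; 0 0 0 0 0 10 1; 0 0 0 0 0 10 1; 0 0 0 0 0 10 1; 0 0 0 0 0 10 1; 0 0 0 0 0 7 1; 0 0 0 0 0 5 1; 0 0 0 0 0 0 1'
python3 - <<'E'
from h import *
st()
c=bot.camera("wrist"); cv2.imwrite("pics/wrist2.png",c["color"])
c=bot.camera("scene"); cv2.imwrite("pics/scene2.png",c["color"][100:260,140:360].repeat(3,0).repeat(3,1))
E
```

```text
clock: 5.88
eef_pos: [0.6408, -0.0829, 0.0699]
tool_rot: [0.516, -0.485, 0.484, -0.514]
ft_force: [-5.0, -0.1, 2.0]
grip_width: 0.0
t 5.88 TCP box mm [98.2 -1.8 69.9] F [-5.  -0.1  2. ] grip 0.0
toolx yaw in box deg -90.05 tooly [-0.003 -0.    -1.   ]
```

View pics/wrist2.png

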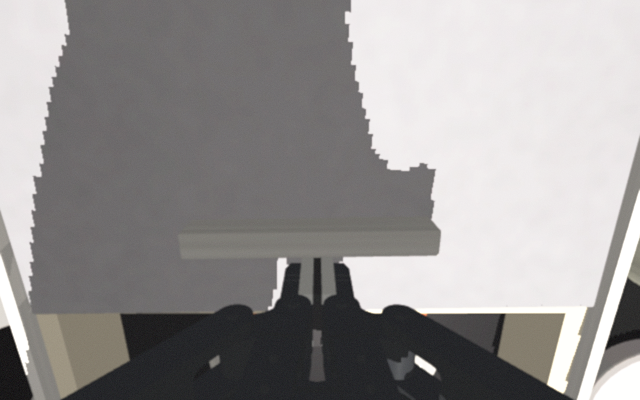

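View pics/scene2.png

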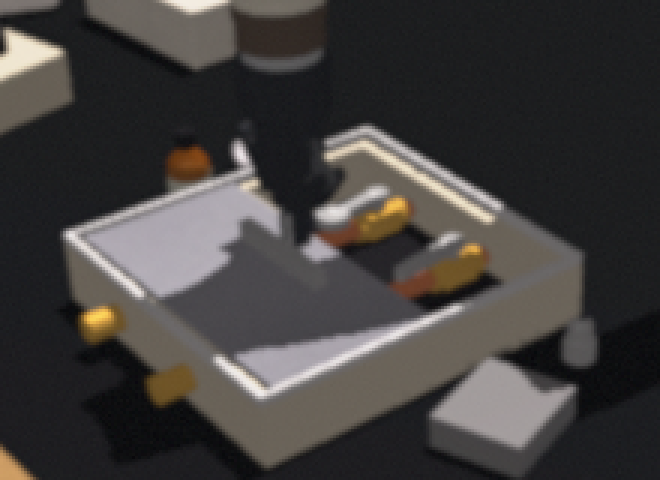

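```bash
python3 -m inch '0 0 0 0 0 4 1; 0 0 0 0 0 0 1; 0 0 0 0 0 -10 1;0 0 0 0 -20 -10 1;0 0 0 0 -40 -40 1;0 0 0 0 -40 -40 1;0 0 0 0 -40 -40 1;0 0 0 0 -20 -50 1;0 0 0 0 0 -50 1;0 0 0 0 0 -30 1;0 0 0 0 0 0 1'
python3 - <<'E'
from h import *
st()
c=bot.camera("top"); cv2.imwrite("pics/top3.png",cv2.resize(c["color"][90:260,300:500],None,fx=4,fy=3.5,interpolation=cv2.INTER_CUBIC))
w=bot.camera("wrist"); cv2.imwrite("pics/wrist3.png",w["color"])
a=Q[2]
for n,c in [("top",c),("wrist",w)]:
  for k,z in [("cover",.056),("cover_rib",.08),("disc_pivot",.045),("disc_end",.045),("plain_end",.045),("plain_pivot",.045)]:
    for r in bot.spot_point(k,n)[:1]:
        d=(atz(c,r["point"],z)[:2]-Q[:2]); print(n,k,np.round(r["point"],1),round(r["conf"],2),"box mm",np.round(1e3*np.array([d@[np.cos(a),np.sin(a)],d@[-np.sin(a),np.cos(a)]]),1))
E
```

```text
clock: 7.35
eef_pos: [0.3746, -0.0991, 0.2322]
tool_rot: [-0.514, 0.484, -0.486, 0.515]
ft_force: [-0.1, 0.6, -0.7]
grip_width: 0.0002
t 7.35 TCP box mm [-168.5   -1.6  232.2] F [-0.1  0.6 -0.7] grip 0.0002
toolx yaw in box deg -90.13 tooly [ 0.004 -0.001 -1.   ]
top cover [383.9 139.1] 0.83 box mm [153.3   1.5]
top cover_rib [389.6 150.5] 0.8 box mm [118.5  -5.7]
top disc_pivot [416.5 210.1] 0.57 box mm [-28.2 -69.8]
top disc_end [411.5 193.2] 0.74 box mm [ 14.8 -60.5]
top plain_end [364.  192.1] 0.76 box mm [23.7 58.5]
top plain_pivot [369.9 212.4] 0.98 box mm [-27.8  47. ]
wrist disc_pivot [386.7  22.4] 0.58 box mm [-32.  -61.1]
wrist plain_pivot [260.4  17.8] 0.61 box mm [-28.3  46.7]
```

View pics/wrist3.png

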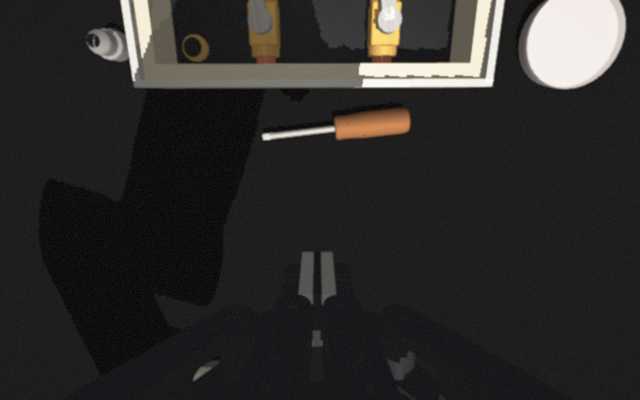

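View pics/top3.png

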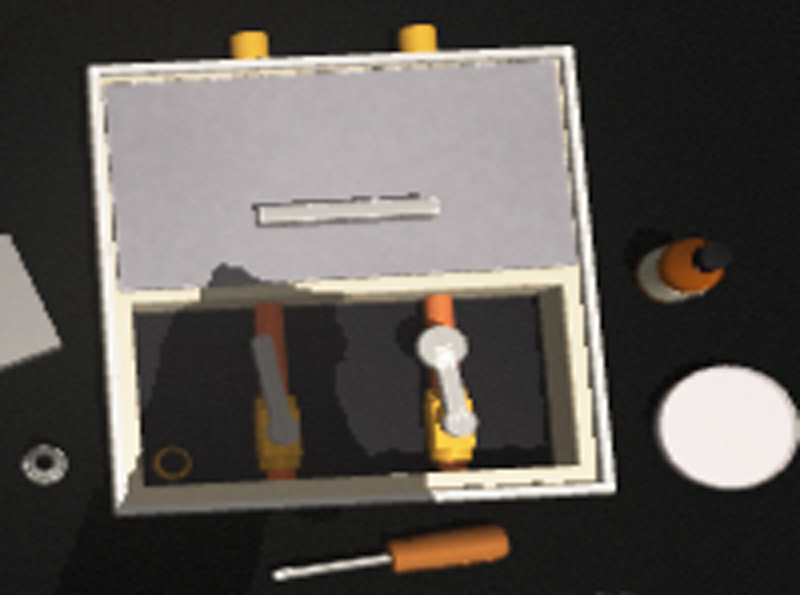

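Run:
```python
from h import *
c=bot.camera("top");a=Q[2]
print(np.round(bot.get_obs()["joint_pos"],3))
def b(z,h):
    d=atz(c,[300+z[0]/4,90+z[1]/3.5],h)[:2]-Q[:2]; return np.array([d@[np.cos(a),np.sin(a)],d@[-np.sin(a),np.cos(a)]])*1e3
for n,z,h in [("disc",(441,346),.05),("pivot",(459,422),.05),("ppivot",(285,430),.05),("ptip",(261,335),.05),("rib",(347,210),.08),("cover front L",(120,290),.062),("cover front R",(578,266),.062)]: print(n,b(z,h).round(1))
for k in ["disc_handle","disc_end"]:
    r=bot.cut_out(k,"top")
    if r:
        ys,xs=np.where(r[0]["region"]); print(k,r[0]["conf"],r[0]["extent"])
```

```text
[-0.257  0.021 -0.255  1.296  0.     2.824]
disc [ 25.3 -56.9]
pivot [-29.4 -64. ]
ppivot [-29.4  44.5]
ptip [39. 55.]
rib [120.1   1.2]
cover front L [ 73.8 141.6]
cover front R [  76.6 -143.4]
disc_handle 0.76 [406.4, 184.1, 420.6, 215.6]
disc_end 0.79 [401.6, 183.5, 417.4, 214.1]
```

```bash
python3 -m inch '0 0 0 19 0 37.5 1;0 0 0 19 0 37.5 1;0 0 0 19 0 37.5 1;0 0 0 19 0 37.5 1;0 0 0 19 0 37.5 1;0 0 0 0 0 0 1;0 0 0 0 40 0 1;0 0 0 0 40 0 1;0 0 0 0 30 0 1;0 0 0 0 20 0 1;0 0 0 0 10 0 1;0 0 0 0 0 0 1'
python3 - <<'E'
from h import *
st()
c=bot.camera("wrist"); cv2.imwrite("pics/wrist4.png",c["color"])
E
```

```text
clock: 9.7
eef_pos: [0.5683, -0.1823, 0.0902]
tool_rot: [0.515, -0.485, 0.484, -0.515]
ft_force: [0.2, 0.0, 0.5]
grip_width: 0.0
t 9.7 TCP box mm [ 19.7 -96.5  90.2] F [0.2 0.  0.5] grip 0.0
toolx yaw in box deg -90.06 tooly [-0.001  0.    -1.   ]
```

View pics/wrist4.png

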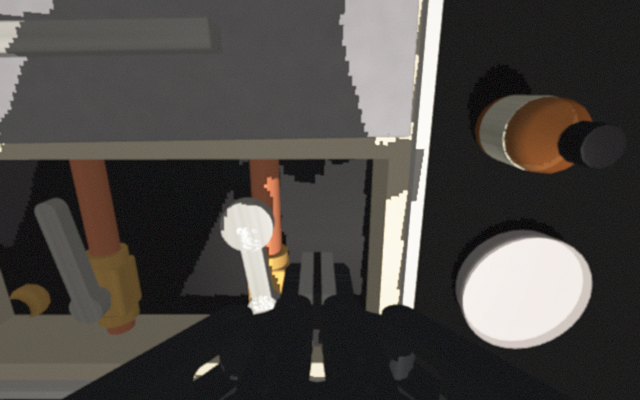

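```bash
python3 -m inch '0 0 0 0 24 0 1;0 0 0 0 18 0 1;0 0 0 0 6 0 1;0 0 0 0 0 0 1;0 -5 0 -4.5 0 2.5 1;0 -5 0 -4.5 0 2.5 1;0 -5 0 -4.5 0 2.5 1;0 -5 0 -4.5 0 2.5 1;0 -5 0 -4.5 0 2.5 1;0 -5 0 -4.5 0 2.5 1;0 0 0 0 0 0 1'
python3 - <<'E'
from h import *
st()
c=bot.camera("wrist"); cv2.imwrite("pics/wrist5.png",c["color"])
E
```

```text
clock: 11.12
eef_pos: [0.5775, -0.1532, 0.0439]
tool_rot: [-0.622, 0.334, -0.336, 0.623]
ft_force: [1.4, -0.8, 0.5]
grip_width: -0.0001
t 11.12 TCP box mm [ 30.7 -68.1  43.9] F [ 1.4 -0.8  0.5] grip -0.0001
toolx yaw in box deg -60.11 tooly [ 0.003 -0.001 -1.   ]
```

View pics/wrist5.png

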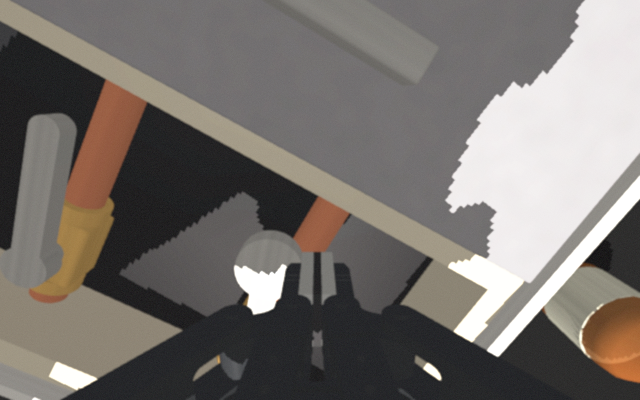

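```bash
python3 -m inch '0 -5 0 -4.5 1 2 1;0 -5 0 -4.5 1 2 1;0 -5 0 -4.5 0 2.5 1;0 -5 0 -4.5 0 2.5 1;0 -5 0 -4.5 0 2.5 1;0 -5 0 -4.5 0 2.5 1;0 -5 0 -4.5 0 2.5 1;0 -5 0 -4.5 0 2.5 1;0 -5 0 -4.5 0 2.5 1;0 -5 0 -4.5 0 2.5 1;0 0 0 0 0 0 1'
python3 - <<'E'
from h import *
st()
c=bot.camera("wrist"); cv2.imwrite("pics/wrist6.png",c["color"])
E
```

```text
clock: 12.55
eef_pos: [0.5569, -0.1072, 0.0435]
tool_rot: [-0.705, 0.037, -0.043, 0.707]
ft_force: [4.3, 4.7, 7.1]
grip_width: -0.0002
t 12.55 TCP box mm [ 13.  -20.9  43.5] F [4.3 4.7 7.1] grip -0.0002
toolx yaw in box deg -10.02 tooly [ 0.01   0.003 -1.   ]
```

View pics/wrist6.png

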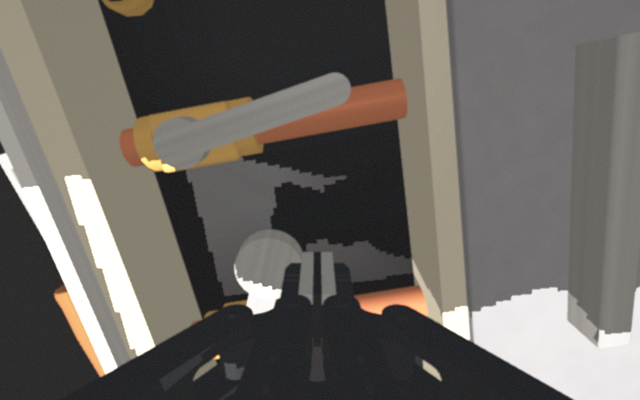

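```bash
python3 -m inch '0 -5 0 -4.5 0 2.5 1;0 -5 0 -4.5 0 2.5 1;0 0 0 -2.5 0 0 1;0 0 0 -2.5 0 0 1;0 0 0 0 0 0 1'
python3 - <<'E'
from h import *
st()
E
```

```text
clock: 13.22
eef_pos: [0.5433, -0.1011, 0.0434]
tool_rot: [-0.705, -0.025, 0.018, 0.709]
ft_force: [4.1, 8.5, 6.2]
grip_width: 0.0002
t 13.22 TCP box mm [ -0.2 -14.   43.4] F [4.1 8.5 6.2] grip 0.0002
toolx yaw in box deg -0.02 tooly [ 0.01   0.005 -1.   ]
```

```bash
python3 -m inch '0 0 0 -2.5 0 0 1;0 0 0 -2.5 0 0 1;0 0 0 0 0 0 1;0 0 0 0 0 0 1'
python3 - <<'E'
from h import *
st()
c=bot.camera("wrist"); cv2.imwrite("pics/wrist7.png",c["color"])
E
```

```text
clock: 13.72
eef_pos: [0.538, -0.1018, 0.0434]
tool_rot: [-0.705, -0.025, 0.018, 0.708]
ft_force: [3.2, 7.4, 8.0]
grip_width: -0.0002
t 13.72 TCP box mm [ -5.6 -14.3  43.4] F [3.2 7.4 8. ] grip -0.0002
toolx yaw in box deg -0.04 tooly [ 0.009  0.005 -1.   ]
```

View pics/wrist7.png

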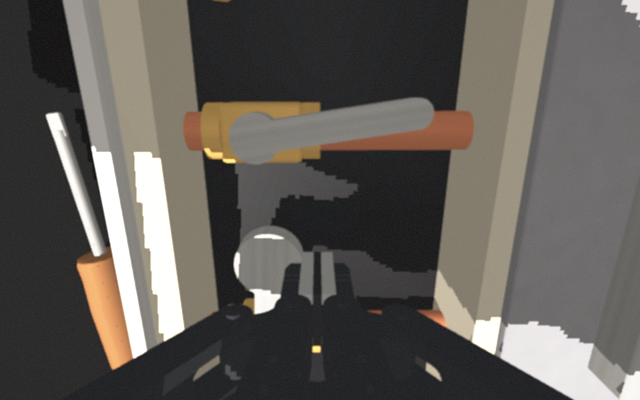

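```bash
python3 -m inch '0 0 0 -2.5 0 0 1;0 0 0 -2 0 0 1;0 0 0 0 0 0 1'; python3 -m inch '0 0 0 -2 0 0 1;0 0 0 0 0 0 1'
python3 - <<'E'
from h import *
st()
c=bot.camera("wrist"); cv2.imwrite("pics/wrist8.png",c["color"])
E
```

```text
clock: 14.15
eef_pos: [0.5347, -0.1023, 0.0435]
tool_rot: [-0.705, -0.025, 0.017, 0.708]
ft_force: [6.1, 6.2, 5.6]
grip_width: 0.0
clock: 14.4
eef_pos: [0.5345, -0.1023, 0.0436]
tool_rot: [-0.705, -0.027, 0.016, 0.708]
ft_force: [10.1, 6.6, 1.9]
grip_width: -0.0001
t 14.4 TCP box mm [ -9.2 -14.6  43.6] F [10.1  6.6  1.9] grip -0.0001
toolx yaw in box deg -0.03 tooly [ 0.015  0.004 -1.   ]
```

View pics/wrist8.png

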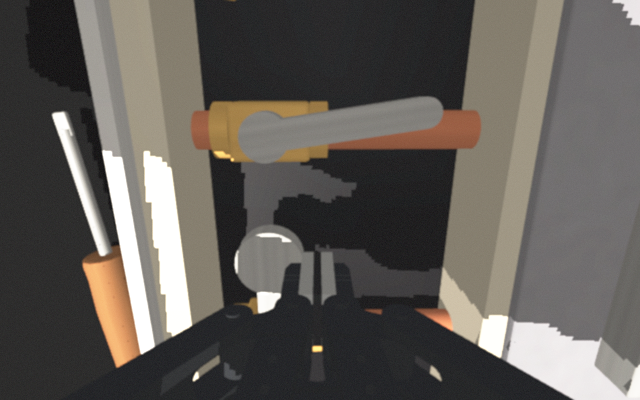

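```bash
python3 -m inch '0 0 0 -3 0 0 1;0 0 0 0 0 0 1;0 0 0 0 0 0 1'; python3 -m inch '0 0 0 6 0 0 1;0 0 0 10 0 0 1;0 0 0 4 -15 0 1;0 0 0 0 -40 0 1;0 0 0 0 -50 0 1;0 0 0 0 -50 0 1;0 0 0 -40 -20 0 1;0 0 0 -50 0 0 1;0 0 0 -50 0 0 1;0 0 0 -50 0 0 1;0 0 0 0 0 0 1'
python3 - <<'E'
from h import *
st()
c=bot.camera("top"); cv2.imwrite("pics/top9.png",cv2.resize(c["color"][90:260,300:500],None,fx=4,fy=3.5,interpolation=cv2.INTER_CUBIC))
a=Q[2]
for k,z in [("cover",.056),("cover_rib",.08),("disc_pivot",.05),("disc_end",.05),("plain_end",.045)]:
    for r in bot.spot_point(k,"top")[:1]:
        d=(atz(c,r["point"],z)[:2]-Q[:2]); print(k,np.round(r["point"],1),round(r["conf"],2),"box mm",np.round(1e3*np.array([d@[np.cos(a),np.sin(a)],d@[-np.sin(a),np.cos(a)]]),1))
E
```

```text
clock: 14.82
eef_pos: [0.5341, -0.1024, 0.0438]
tool_rot: [-0.705, -0.029, 0.015, 0.708]
ft_force: [15.0, 7.4, -2.2]
grip_width: -0.0001
clock: 16.2
eef_pos: [0.3513, -0.1143, 0.2156]
tool_rot: [-0.707, -0.02, 0.021, 0.707]
ft_force: [0.6, 0.7, 0.7]
grip_width: -0.0
t 16.2 TCP box mm [-192.7  -15.4  215.6] F [0.6 0.7 0.7] grip -0.0
toolx yaw in box deg -0.24 tooly [-0.001  0.001 -1.   ]
cover [382.3 139.3] 0.88 box mm [153.    5.6]
cover_rib [386.7 149.2] 0.62 box mm [122.1   1.2]
disc_pivot [416.1 209.4] 0.58 box mm [-26.7 -67.6]
disc_end [393.1 208.7] 0.75 box mm [-21.9 -10.5]
plain_end [368.7 191.7] 0.66 box mm [24.1 46.7]
```

View pics/top9.png

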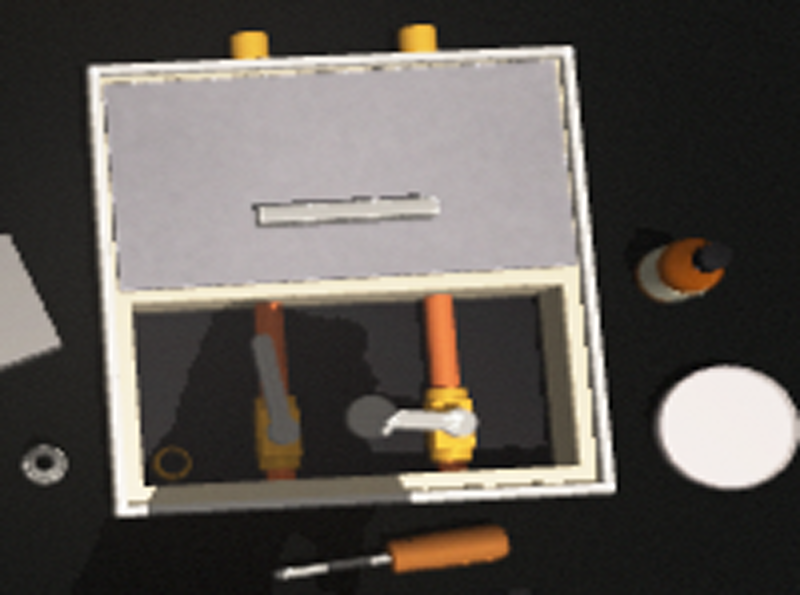

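Run:
```python
from h import *
c=bot.camera("top");a=Q[2]
i=c["color"][185:225,380:430]; cv2.imwrite("pics/top10.png",cv2.resize(i,None,fx=14,fy=14,interpolation=cv2.INTER_CUBIC))
# predicted pixels for angles
for th in (1.35,1.42,1.5,1.57):
    m=np.array([-.03+.055*np.cos(th),-.065+.055*np.sin(th)])
    p=Q[:2]+[m[0]*np.cos(a)-m[1]*np.sin(a),m[0]*np.sin(a)+m[1]*np.cos(a)]
    u=proj(c,[*p,.05]); print(th,np.round(u,2),"zoom",(np.array(u)-[380,185])*14)
m=np.array([-.03,-.065]);p=Q[:2]+[m[0]*np.cos(a)-m[1]*np.sin(a),m[0]*np.sin(a)+m[1]*np.cos(a)]
print("piv",(np.array(proj(c,[*p,.05]))-[380,185])*14)
```

```text
1.35 [393.34 207.08] zoom [186.75026658 309.1800444 ]
1.42 [393.16 208.62] zoom [184.2725067  330.65005662]
1.5 [393.09 210.38] zoom [183.28740533 355.38265451]
1.57 [393.15 211.93] zoom [184.04784996 377.07549709]
piv [492.11831774 361.00394241]
```

View pics/top10.png

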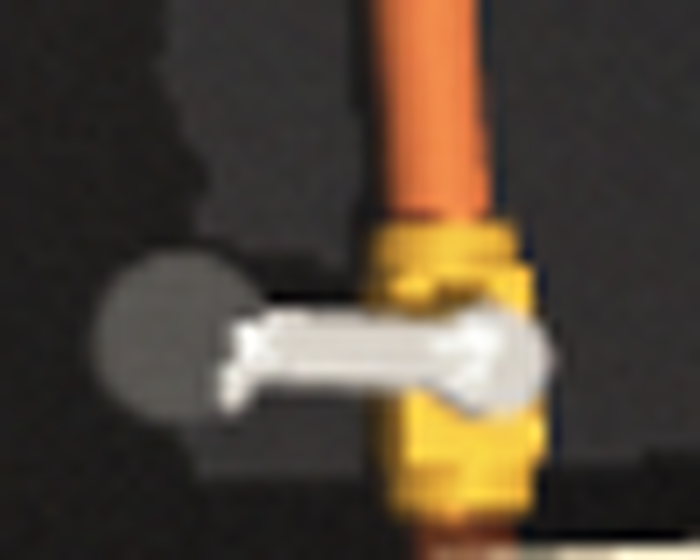

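```bash
python3 -m inch '0 0 0 52 0 0 1;0 0 0 52 0 0 1;0 0 0 52 0 0 1;0 0 0 52 0 0 1;0 0 0 0 0 0 1;0 0 0 0 50 0 1;0 0 0 0 50 0 1;0 0 0 0 40 0 1;0 0 0 0 20 0 1;0 0 0 0 8 0 1;0 0 0 0 0 0 1'
python3 - <<'E'
from h import *
st()
c=bot.camera("wrist"); cv2.imwrite("pics/wrist11.png",c["color"])
E
```

```text
clock: 17.92
eef_pos: [0.5622, -0.1022, 0.0473]
tool_rot: [-0.707, -0.021, 0.021, 0.707]
ft_force: [1.1, 0.1, 0.6]
grip_width: 0.0002
t 17.93 TCP box mm [ 18.5 -16.2  47.3] F [1.1 0.1 0.6] grip 0.0002
toolx yaw in box deg -0.06 tooly [-0.001  0.    -1.   ]
```

View pics/wrist11.png

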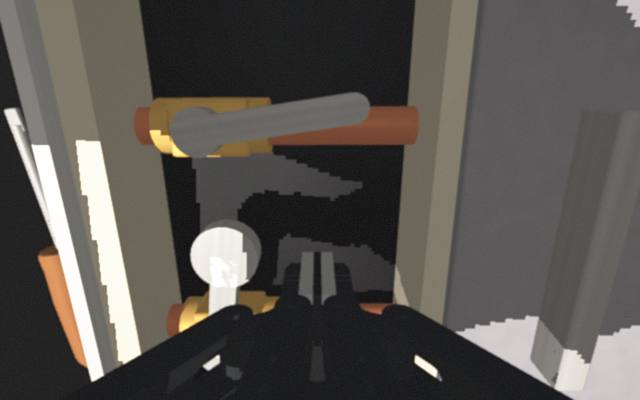

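```bash
python3 -m inch '0 0 0 -8 1 0 1;0 0 0 -6 0 0 1;0 0 0 -4 0 0 1;0 0 0 -4 0 0 1;0 0 0 -3 0 0 1;0 0 0 0 0 0 1'; python3 -c "
from h import *
st()"; python3 -m inch '0 0 0 -2 0 0 1;0 0 0 -2 0 0 1;0 0 0 0 0 0 1';python3 -c "
from h import *
st()"
```

```text
clock: 18.73
eef_pos: [0.5381, -0.1034, 0.0467]
tool_rot: [-0.707, -0.022, 0.021, 0.707]
ft_force: [2.9, 2.7, 0.5]
grip_width: -0.0002
t 18.73 TCP box mm [ -5.6 -16.   46.7] F [2.9 2.7 0.5] grip -0.0002
toolx yaw in box deg -0.04 tooly [ 0.001  0.    -1.   ]
clock: 19.1
eef_pos: [0.5347, -0.1038, 0.0466]
tool_rot: [-0.707, -0.022, 0.02, 0.707]
ft_force: [4.7, 2.7, -1.9]
grip_width: 0.0003
t 19.1 TCP box mm [ -9.  -16.1  46.6] F [ 4.7  2.7 -1.9] grip 0.0003
toolx yaw in box deg -0.05 tooly [ 0.003  0.    -1.   ]
```

```bash
python3 -m inch '0 0 0 -2 0 0 1;0 0 0 -2 0 0 1;0 0 0 0 0 0 1;0 0 0 0 0 0 1'
python3 - <<'E'
from h import *
st()
c=bot.camera("wrist"); cv2.imwrite("pics/wrist12.png",c["color"])
E
```

```text
clock: 19.6
eef_pos: [0.5341, -0.1038, 0.047]
tool_rot: [-0.707, -0.025, 0.018, 0.707]
ft_force: [11.6, 3.8, -5.7]
grip_width: -0.0001
t 19.6 TCP box mm [ -9.6 -16.1  47. ] F [11.6  3.8 -5.7] grip -0.0001
toolx yaw in box deg -0.02 tooly [ 0.009  0.001 -1.   ]
```

View pics/wrist12.png

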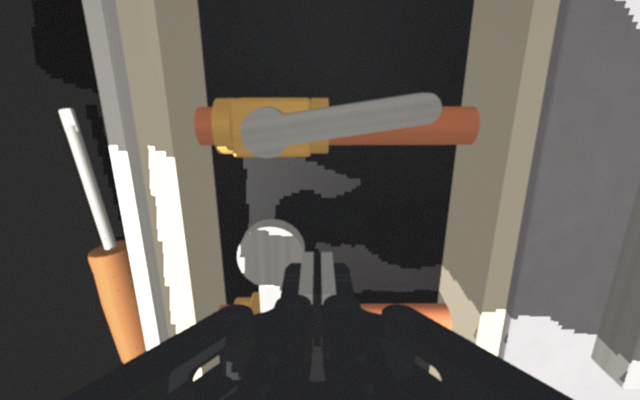

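```bash
python3 -m inch '0 0 0 4 0 0 1;0 0 0 0 -8 0 1;0 0 0 0 -15 0 1;0 0 0 0 -40 0 1;0 0 0 0 -50 0 1;0 0 0 0 -50 0 1;0 0 0 -50 0 0 1;0 0 0 -50 0 0 1;0 0 0 -50 0 0 1;0 0 0 -50 0 0 1;0 0 0 0 0 0 1'
python3 - <<'E'
from h import *
st()
c=bot.camera("top"); 
i=c["color"][185:225,380:430]; cv2.imwrite("pics/top13.png",cv2.resize(i,None,fx=14,fy=14,interpolation=cv2.INTER_CUBIC))
cv2.imwrite("pics/top13b.png",cv2.resize(c["color"][90:260,260:500],None,fx=3.3,fy=3.3))
E
```

```text
clock: 21.02
eef_pos: [0.3295, -0.1158, 0.2096]
tool_rot: [0.707, 0.02, -0.021, -0.707]
ft_force: [0.7, -0.4, 0.4]
grip_width: -0.0
t 21.02 TCP box mm [-214.6  -15.5  209.6] F [ 0.7 -0.4  0.4] grip -0.0
toolx yaw in box deg -0.2 tooly [-0.002 -0.    -1.   ]
```

View pics/top13.png

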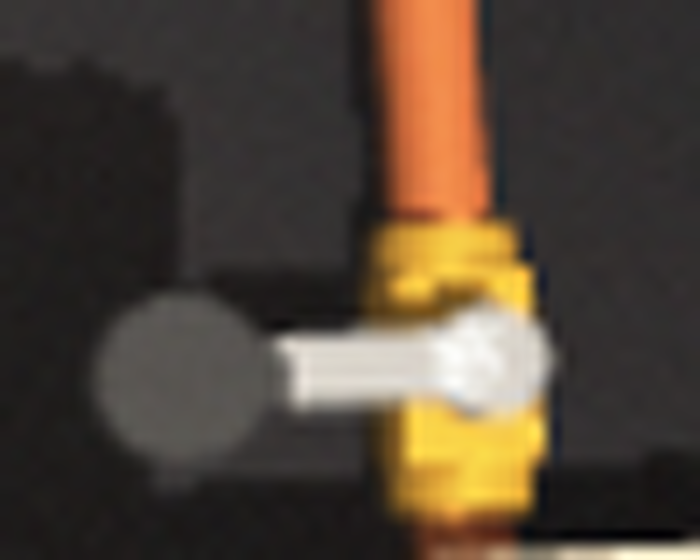

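View pics/top13b.png

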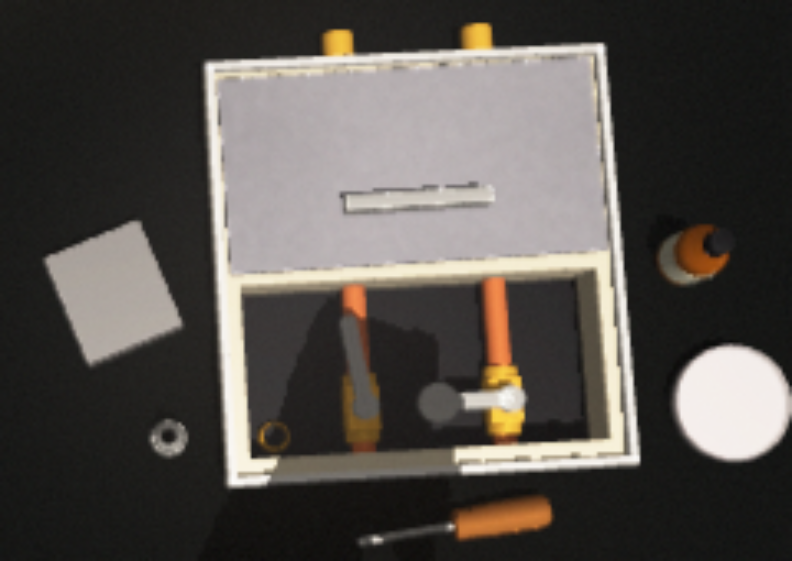

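The disc centre is now at row 378 of the zoomed picture, against 377 predicted for 1.57 rad. So the handle is fully shut, the cover is back, and nothing else has moved. I'm handing it in.

```bash
python3 -c "
from workcell import bot
print(bot.job_done())"
```

```text
the job is handed in; nothing more can be done
None
```

The air is shut off, and I handed the job in after about 21 s of the 48 s allowed; the hand-in gave no verdict.

- **Cover:** I pushed it back by its rib with the closed fingers. It lies flat at about +150 mm along the box (130 mm needed), and the whole well is uncovered.
- **Disc handle:** it was in the right-hand place. I swept it round until it stopped moving and the force rose to about 15 N. A top picture then showed it had dropped back to about 1.45 rad, probably dragged as the fingers withdrew sideways. That was still over the 1.42 limit but not at the stop. I pushed it to the stop again from slightly higher and lifted straight off. The last top picture puts it at about 1.57 rad.
- **Other handle and loose things:** the plain handle, fitting, objective, slide box, dish, dropper and screwdriver look unchanged in the top pictures. I did not check the eyepiece again at the end; the arm never went near it.
- **Robot:** it is clear of everything, with wrist force near zero.

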